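# Stack the mixing dishes away under their lid

### The arm

A 6-joint arm with a two-finger parallel gripper is mounted at the origin on the work surface. World frame = base frame: x ahead of the robot, y to its left, z up, the work surface at z = 0. Lengths are in m, angles in rad, forces in N, time in s.
With the tool pointing down it reaches from about 0.275 to 0.875 m from the base axis. Payload 12.5 kg.
Tool frame: the origin (TCP) lies at the very end of the fingers, on their centre line; the grasp point (between the pads) lies 19 mm behind it; z points along the fingers, y is the line along which they close (so a half turn about z gives the same grasp; the last joint's range is limited). The gripper opens to 85 mm and grips with 20 to 120 N. Pads are 22 mm wide; open, the fingers measure 114 mm over their backs; the gripper's body (76 mm by 85 mm) begins 54 mm behind the grasp point. The pads swing forward as they close: fully open they stand 13 mm farther back than shut.
Start: joints at [-1.245, 0.351, 1.652, -0, 1.139, -0.085], TCP at [0.22, -0.504, 0.21] pointing down, gripper open.
Joint ranges: [-2.75, 2.75], [-0.79, 2.1], [0.01, 2.65], [-1.57, 4.71], [0.07, 3.14], [-2.87, 2.87]. Speed limits (rad/s): [2.22, 2.22, 2.79, 3.14, 3.14, 3.14].

### API

Orientations are given as a 3x3 rotation matrix whose columns are the frame's x, y, z axes.
In Python, from bench import manip gives the robot as it stands. Calls block until the motion is done:
- manip.move_ptp(position, orientation): joint-space move of the TCP to a pose.
- manip.move_l(position, attitude=None, max_speed=0.15): straight line of the TCP; attitude=None keeps the orientation; max_speed is the mean speed in m/s.
- manip.move_j(angles): joint-space move.
- manip.set_gripper(opening, effort=None): opening from 0.0 (shut) to 1.0 (fully open); effort is the grip in N (None keeps the last); returns when the fingers have stopped.
- manip.dwell(seconds).
- manip.inverse_kinematics(position, orientation): joint angles nearest the present ones, or None.
- manip.grab_frame(name): name is "side" or "top"; returns (picture, depth): 480x640x3 uint8, red, green, blue; 480x640 float32, m along the optical axis (not along the pixel's ray), 0 where there is no reading.
- manip.get_calibration(name): a dict with "camera_matrix" (3x3 intrinsics, pixels), "R" (3x3) and "t" (3): a world point X has camera coordinates R X + t. Camera axes: x right, y down, z forward; pixel columns grow to the right and rows downward; lengths in m; the calibration is good to about 2 mm. A picture is of the moment at which its call begins. get_calibration takes no time and is no camera call.
A pose or a line that the arm cannot do raises manip.Unreachable and nothing moves.
- manip.sign_off(): hands the job in; it is judged then, once.
Trained networks look in the newest picture that a camera, given by its name, has taken for a name from the list of things; names that differ only in an ending like _2 or _b are one class to them, and where a whole thing is asked for, a point or a joint stands for the part that bears it (a point fixed in the world has none). Each returns a list of dicts, best first, with "confidence" (0 to 1); they miss things now and then, are a little off and sometimes report something else, mostly with a low value. They report only what shows in the picture. A call takes as long as a camera call. They do not tell look-alikes from the thing itself.
- manip.look_for(camera, name): "at" ([x, y, z] in m, in world coordinates, good to about 4 mm: the middle of the surface that is visible of it).
Readings, each from a call of its own:
- manip.current_time(): time.
- manip.current_qpos(): joint angles.
- manip.current_joint_vel(): joint speeds.
- manip.current_joint_torque(): joint torques, N m.
- manip.current_ee_pos(): TCP position.
- manip.current_tcp_rot(): TCP orientation.
- manip.current_force(): force on the tool from outside, world axes, zero at the start.
- manip.current_ft_torque(): the same for the moment, N m.
- manip.current_grip_width(): opening from 0.0 (shut) to 1.0 (fully open).
- manip.current_grip_force(): force on a finger pad.
Only numpy, scipy, OpenCV 4.12 (cv2) and the standard library are available. Lean on these libraries where they do the work, as an engineer would, in place of code of your own. Each camera call takes 0.05 s, during which the arm holds its last target. There are 200 camera calls.

### The job

Painting is done for the night, so put the stacking mixing dishes away on the round cork coaster: stand the large blue dish in the middle of the coaster, seat the middle terracotta dish in its mouth, then the small mustard dish in that one, and last put the wooden lid on top. Take them one at a time in that order, keep each upright and seated home, and lower each one into place rather than dropping it. Leave the jar, the paint pot, the dropper bottle, the miniature and the grey palette standing where they are.

Things in the scene. Friction and masses are not known exactly. Their poses are not given: they have to be found in the camera images.
- dish_large_center (a point): Large mixing dish, dark blue, round, open on top: 66 mm outside diameter, 32 mm high, 0.15 kg, straight wall, foot bevelled 2.5 x 4 mm. Mouth 60 mm across, 7 mm deep to a flat ledge (seat of the middle dish); inside that a well 41 mm across, floor 5 mm above the foot. Stands upright at the start. Point: on its axis, 16 mm above its underside. z up.
- dish_middle_center (a point): Middle mixing dish, terracotta, same form: 54 mm outside, 32 mm high, 0.10 kg. Mouth 48 mm across, 7 mm deep to the ledge for the small dish; well 29 mm across. Enters the large dish's mouth with 3 mm to spare all round; seated, its centre is 25 mm above the large dish's centre, 25 mm of it above the rim. Stands upright at the start. Point: on its axis, 16 mm above its underside. z up.
- dish_small_center (a point): Small mixing dish, mustard yellow: 42 mm outside, 32 mm high, 0.06 kg, foot bevelled. Mouth 36 mm across, straight down (no ledge: the lid rests on the rim). Enters the middle dish's mouth with 3 mm to spare all round; seated, its centre is 25 mm above the middle dish's centre, 25 mm of it above the rim. Stands upright at the start. Point: on its axis, 16 mm above its underside. z up.
- lid_center (a point): Turned pale wooden lid, 31 mm high, 0.04 kg: plug below (30 mm across, 6 mm high), flange (42 mm across, 5 mm thick), knob on top to hold it by (17 mm across, 20 mm high). Stands knob up at the start. Plug enters the small dish's mouth with 3 mm to spare all round; seated, its centre is 25.5 mm above the small dish's. Point: on its axis, 15.5 mm above its underside, 4.5 mm above the flange. z up.
- coaster_top (a point): Round cork coaster, 100 mm across, 5 mm thick, fast to the bench. The point is the centre of its upper face, 5 mm above the bench. z up.
- jar_center (a point): Bystander: glass jar with grey-blue contents and a steel screw-top lid, 56 mm across, 70 mm high. Loose. The point is on its axis, 35 mm above the bench.
- paint_pot_center (a point): Bystander: small paint pot, white with a dark red band and a black cap, 36 mm across, 42 mm high. Loose. The point is on its axis, 21 mm above the bench.
- dropper_center (a point): Bystander: green dropper bottle with a pointed white cap, 27 mm across, 74 mm high. Loose and easily tipped. The point is on its axis, 37 mm above the bench.
- miniature_center (a point): Bystander: a miniature grey stone tower, fixed on a tapered cork stand 34 mm across at the foot; 61 mm high over all. Loose. The point is on its axis, 30 mm above the bench.
- palette_center (a point): Bystander: low round grey ceramic palette with small wells of dried paint, not one of the stacking dishes: 74 mm across, 14 mm high. Loose. The point is on its axis, 7 mm above the bench.
Mind the look-alikes: they are no part of the job. Several things look just like the part that bears dish_large_center: the one meant starts farthest from the robot's base.

How it is judged:
On the way, in this order (a step that is already met when the one before it is completed fails the run):
1. the large dish stands upright on the middle of the coaster, let go (horizontal distance between dish_large_center and coaster_top below 0.015 m and z of dish_large_center in the frame of coaster_top between 0.012 and 0.02 m and angle between dish_large_center's own z axis and vertical below 0.12 rad and contact force between the fingers and dish_large below 0.05 N), for 0.2 s.
2. the middle dish is seated upright in the large dish, on the coaster, let go (horizontal distance between dish_large_center and coaster_top below 0.015 m and z of dish_large_center in the frame of coaster_top between 0.012 and 0.02 m and angle between each of dish_large_center, dish_middle_center's own z axis and vertical below 0.12 rad and horizontal distance between dish_middle_center and dish_large_center below 0.007 m and z of dish_middle_center in the frame of dish_large_center between 0.021 and 0.029 m and contact force between the fingers and dish_middle below 0.05 N), for 0.2 s.
3. the small dish is seated upright in the middle dish, let go (horizontal distance between dish_large_center and coaster_top below 0.015 m and z of dish_large_center in the frame of coaster_top between 0.012 and 0.02 m and angle between each of dish_large_center, dish_middle_center, dish_small_center's own z axis and vertical below 0.12 rad and horizontal distance between dish_middle_center and dish_large_center below 0.007 m and z of dish_middle_center in the frame of dish_large_center between 0.021 and 0.029 m and horizontal distance between dish_small_center and dish_middle_center below 0.007 m and z of dish_small_center in the frame of dish_middle_center between 0.021 and 0.029 m and contact force between the fingers and dish_small below 0.05 N), for 0.2 s.
4. the lid is seated on the small dish, let go (horizontal distance between dish_large_center and coaster_top below 0.015 m and z of dish_large_center in the frame of coaster_top between 0.012 and 0.02 m and angle between each of dish_large_center, dish_middle_center, dish_small_center, lid_center's own z axis and vertical below 0.12 rad and horizontal distance between dish_middle_center and dish_large_center below 0.007 m and z of dish_middle_center in the frame of dish_large_center between 0.021 and 0.029 m and horizontal distance between dish_small_center and dish_middle_center below 0.007 m and z of dish_small_center in the frame of dish_middle_center between 0.021 and 0.029 m and horizontal distance between lid_center and dish_small_center below 0.007 m and z of lid_center in the frame of dish_small_center between 0.0215 and 0.0295 m and contact force between the fingers and lid below 0.05 N), for 0.2 s.
At the end, for the whole second after the job is handed in: Large dish within 15 mm of the coaster's centre; middle, small and lid each within 7 mm of the axis of the one below, within 4 mm of seated height, within 0.12 rad of upright; all released and at rest; each bystander within 25 mm of its start and within 0.2 rad of upright (all of step 4 and contact force between the fingers and dish_large below 0.05 N and contact force between the fingers and dish_middle below 0.05 N and contact force between the fingers and dish_small below 0.05 N and linear speed of each of dish_large, dish_middle, dish_small, lid below 0.02 m/s and distance of each of jar_center, paint_pot_center, dropper_center, miniature_center, palette_center from where it was at the start of the episode below 0.025 m and angle between each of jar_center, paint_pot_center, dropper_center, miniature_center, palette_center's own z axis and vertical below 0.2 rad); the robot touches nothing.
It fails at once if a bystander (jar, paint pot, dropper bottle, miniature, grey palette) is displaced by more than 25 mm or tipped by more than 0.3 rad (distance of any of jar_center, paint_pot_center, dropper_center, miniature_center, palette_center from where it was at the start of the episode above 0.025 m or angle between any of jar_center, paint_pot_center, dropper_center, miniature_center, palette_center's own z axis and vertical above 0.3 rad).
It fails at once if a dish or the lid is dropped: it moves faster than 0.7 m/s (a fall of 25 mm) with the fingers not touching it ((linear speed of dish_large above 0.7 m/s and contact force between the fingers and dish_large below 0.05 N) or (linear speed of dish_middle above 0.7 m/s and contact force between the fingers and dish_middle below 0.05 N) or (linear speed of dish_small above 0.7 m/s and contact force between the fingers and dish_small below 0.05 N) or (linear speed of lid above 0.7 m/s and contact force between the fingers and lid below 0.05 N)).
It also fails if it takes over 115 s, if anything falls off the work surface, if the arm or the gripper's body presses on something with over 40 N, if the wrist force passes 120 N, or if a joint passes its speed limit or range.

## Working session

There is one attempt and no reset: what is moved stays moved. The work goes in short steps, each a Python script; the robot and the scene stay as the last script left them, time stands still between calls to the robot, and variables do not carry over. Pictures are saved under pics/ and viewed, at most 14 in all, crops included, and the job is handed in when it is done.

```bash
mkdir -p pics; ls; python3 - <<'E'
from bench import manip
import cv2
for c in("side","top"):
    p,d=manip.grab_frame(c); cv2.imwrite(f"pics/{c}0.png",p[:,:,::-1])
    k=manip.get_calibration(c); print(c,k["camera_matrix"].tolist(),(-k["R"].T@k["t"]).round(3),k["R"][2].round(2),(d>0).mean())
    for n in ["dish_large_center","dish_middle_center","dish_small_center","lid_center","coaster_top","jar_center","paint_pot_center","dropper_center","miniature_center","palette_center"]:
        print(n,[( [round(float(v),3) for v in o["at"]],round(o["confidence"],2)) for o in manip.look_for(c,n)])
print(manip.current_time())
E
```

```text
pics
side [[460.8623270505767, 0.0, 325.39853738505883], [0.0, 460.8623270505767, 244.21475013121236], [0.0, 0.0, 1.0]] [0.385 0.78  0.695] [ 0.11 -0.77 -0.63] 0.995966796875
dish_large_center [([0.512, 0.143, 0.025], 0.94), ([0.309, 0.24, 0.021], 0.91), ([0.39, 0.133, 0.022], 0.83), ([0.36, 0.023, 0.025], 0.63)]
dish_middle_center []
dish_small_center [([0.468, -0.009, 0.022], 0.93)]
lid_center []
coaster_top [([0.651, 0.139, 0.002], 0.58)]
jar_center [([0.608, -0.312, 0.048], 0.97)]
paint_pot_center [([0.628, 0.026, 0.032], 0.85)]
dropper_center []
miniature_center [([0.587, 0.313, 0.03], 0.95), ([0.47, -0.007, 0.023], 0.75)]
palette_center [([0.482, -0.146, 0.012], 0.94)]
top [[529.0494570977861, 0.0, 324.970923911319], [0.0, 529.0494570977861, 248.23808411133328], [0.0, 0.0, 1.0]] [ 0.388 -0.013  0.976] [ 0.11  0.02 -0.99] 0.99611328125
dish_large_center [([0.388, 0.14, 0.024], 0.95), ([0.357, 0.028, 0.026], 0.88), ([0.304, 0.246, 0.025], 0.85)]
dish_middle_center [([0.631, -0.169, 0.029], 0.89)]
dish_small_center [([0.469, -0.019, 0.007], 0.57)]
lid_center [([0.44, -0.309, 0.009], 0.56)]
coaster_top [([0.655, 0.135, 0.006], 0.77), ([0.439, -0.311, 0.007], 0.45), ([0.442, 0.267, 0.049], 0.42), ([0.635, -0.167, 0.029], 0.25)]
jar_center [([0.611, -0.322, 0.071], 0.63)]
paint_pot_center [([0.624, 0.01, 0.045], 0.78)]
dropper_center [([0.442, 0.261, 0.05], 0.7)]
miniature_center [([0.587, 0.298, 0.03], 0.81)]
palette_center [([0.486, -0.15, 0.011], 0.6)]
1.1
```

View pics/side0.png

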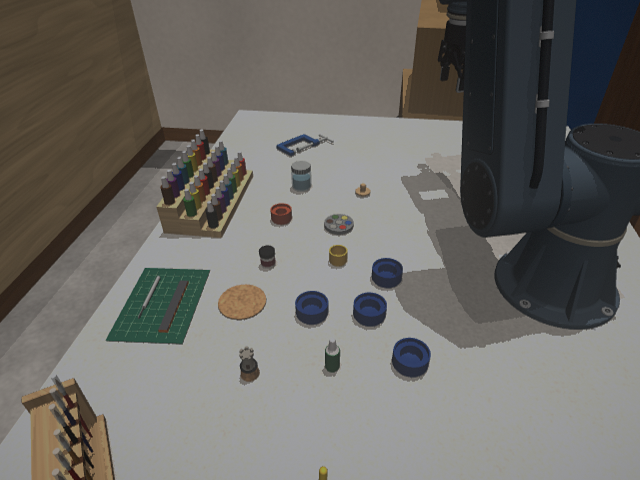

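View pics/top0.png

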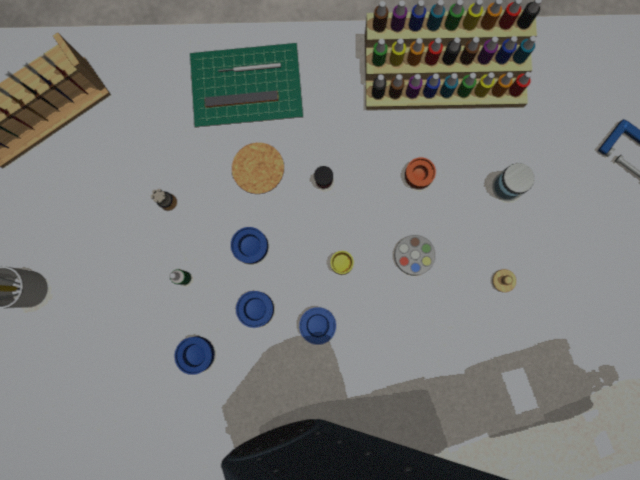

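The side view shows four blue dishes: (312,307), (370,309), (387,272) and (411,356). The top view has them at (250,245), (255,309), (318,326) and (195,355). The one at about (0.512, 0.143) is the farthest from the base at 0.53 m, against 0.41 m for the next. The top view also shows terracotta at (420,172), mustard at (342,263), the lid at (505,281) and the coaster at (258,168). There is free space around each of them.

Next I'll measure centres and heights from the depth of both views.

```bash
cat > h.py <<'E'
import numpy as np, cv2
from bench import manip
from scipy.optimize import least_squares
def cloud(c):
    p,d=manip.grab_frame(c); k=manip.get_calibration(c); K=k["camera_matrix"]
    v,u=np.mgrid[:480,:640]
    C=np.stack([(u-K[0,2])/K[0,0]*d,(v-K[1,2])/K[1,1]*d,d],-1)
    return p,(C-k["t"])@k["R"], d>0          # R^T (C-t)
def measure(cl,g,r,band=(.004,.3)):
    """circle of radius r fitted to the outer outline of points near g within the top 5 mm"""
    p,X,ok=cl
    m=ok&(np.hypot(X[...,0]-g[0],X[...,1]-g[1])<r+.014)&(X[...,2]>band[0])&(X[...,2]<band[1])
    q=X[m]; z=np.percentile(q[:,2],95); t=q[q[:,2]>z-.005]
    hull=cv2.convexHull(t[:,:2].astype(np.float32))[:,0]
    s=least_squares(lambda a:np.hypot(hull[:,0]-a[0],hull[:,1]-a[1])-a[2],[*g[:2],r],loss='soft_l1',f_scale=.001).x
    return s.round(4),round(float(z),4),len(t)
def Rt(a):  # tool down, tool x along heading a
    c,s=np.cos(a),np.sin(a); return np.array([[c,s,0],[s,-c,0],[0,0,-1.]])
E
python3 - <<'E'
from h import *
G=dict(large=([.512,.143],.033),mid=([.631,-.169],.027),small=([.469,-.016],.021),lid=([.44,-.31],.021),coaster=([.653,.137],.05),jar=([.61,-.318],.028))
for c in("side","top"):
    cl=cloud(c)
    for n,(g,r) in G.items():
        b=(.002,.3) if n=='coaster' else (.004,.0135) if n=='lid' else (.004,.3)
        print(c,n,*measure(cl,g,r,b))
    b=cl[1][cl[2]&(abs(cl[1][...,0]-.55)<.02)&(abs(cl[1][...,1]-.06)<.02)]; print('bench z',b[:,2].mean(),b[:,2].std())
print(manip.current_tcp_rot().round(2),manip.current_ee_pos())
for n,(g,r) in G.items():
    for a in (0,np.pi/2,-np.pi/2,np.arctan2(g[1],g[0])): q=manip.inverse_kinematics([*g,.03],Rt(a)); print(n,round(a,2),None if q is None else np.round(q,2))
E
```

```text
side large [0.5049 0.1485 0.0334] 0.032 217
side mid [ 0.635  -0.1649  0.0275] 0.0323 98
side small [ 0.4715 -0.0196  0.0212] 0.0324 95
side lid [ 0.4364 -0.3131  0.0209] 0.0127 84
side coaster [0.6507 0.1364 0.0588] 0.0066 1317
side jar [ 0.6115 -0.3295  0.0277] 0.0707 160
bench z -0.0005603964927984941 0.0013005570064168641
top large [0.5044 0.1473 0.0329] 0.0332 229
top mid [ 0.6342 -0.1668  0.0269] 0.0334 191
top small [ 0.4707 -0.0209  0.0206] 0.0337 121
top lid [ 0.4356 -0.3148  0.0208] 0.0131 295
top coaster [0.6525 0.1367 0.0617] 0.0083 2003
top jar [ 0.6102 -0.3299  0.0263] 0.0726 695
bench z 0.0004690948330757013 0.0017770121382800106
[[ 0.92  0.4   0.  ]
 [ 0.4  -0.92  0.  ]
 [ 0.   -0.   -1.  ]] [ 0.21966827 -0.5042232   0.2095918 ]
large 0 [ 0.18  0.57  1.83 -0.    0.74  1.76]
large 1.57 [ 0.18  0.57  1.83 -0.    0.74  0.18]
large -1.57 None
large 0.27 [ 0.18  0.57  1.83 -0.    0.74  1.48]
mid 0 [-0.33  0.75  1.48 -0.    0.91  1.24]
mid 1.57 [-0.33  0.75  1.48 -0.    0.91 -0.33]
mid -1.57 [-0.33  0.75  1.48 -0.    0.91  2.81]
mid -0.26 [-0.33  0.75  1.48 -0.    0.91  1.5 ]
small 0 [-0.13  0.49  1.99 -0.    0.66  1.44]
small 1.57 [-0.13  0.49  1.99 -0.    0.66 -0.13]
small -1.57 None
small -0.03 [-0.13  0.49  1.99 -0.    0.66  1.47]
lid 0 [-0.7   0.58  1.81 -0.    0.75  0.87]
lid 1.57 [-0.7   0.58  1.81 -0.    0.75 -0.7 ]
lid -1.57 [-0.7   0.58  1.81 -0.    0.75  2.44]
lid -0.61 [-0.7   0.58  1.81 -0.    0.75  1.48]
coaster 0 [ 0.14  0.77  1.44 -0.    0.93  1.71]
coaster 1.57 [ 0.14  0.77  1.44 -0.    0.93  0.14]
coaster -1.57 None
coaster 0.21 [ 0.14  0.77  1.44 -0.    0.93  1.5 ]
jar 0 [-0.55  0.8   1.38 -0.    0.97  1.02]
jar 1.57 [-0.55  0.8   1.38 -0.    0.97 -0.55]
jar -1.57 [-0.55  0.8   1.38 -0.    0.97  2.59]
jar -0.48 [-0.55  0.8   1.38 -0.    0.97  1.5 ]
```

Both views agree within 2 mm, and the heights of 32–33 mm match the text. I'll squeeze each part once crosswise to centre it, turn 90°, grasp, carry and lower it.

```bash
cat >> h.py <<'E'
H=.010   # TCP above the foot in the grasp
def say(*a): print(*a, 't=%.1f'%manip.current_time(), 'w=%.3f'%manip.current_grip_width(), 'gf=%.1f'%manip.current_grip_force(), 'F',np.round(manip.current_force(),1), 'p',np.round(manip.current_ee_pos(),4))
def pick(x,y,h=H,op=1.0,eff=40,zup=.2):
    manip.set_gripper(op)
    manip.move_ptp([x,y,.12],Rt(np.pi/2)); manip.move_l([x,y,h],max_speed=.1)
    manip.set_gripper(0,20); say('centred'); manip.set_gripper(op)
    manip.move_ptp([x,y,h],Rt(0)); manip.set_gripper(0,eff); say('gripped')
    manip.move_l([x,y,zup],max_speed=.15); say('lifted')
def place(x,y,z,h=H,over=.03,zup=.2,op=1.0):
    """lower foot to height z"""
    manip.move_ptp([x,y,max(zup,z+h+over)],Rt(0)); manip.move_l([x,y,z+h+over],max_speed=.15)
    manip.move_l([x,y,z+h+.001],max_speed=.03); say('down')
    manip.set_gripper(op); say('open')
def clear(zup=.2):
    p=manip.current_ee_pos(); manip.move_l([p[0],p[1],zup],max_speed=.15)
E
python3 - <<'E'
from h import *
pick(.5047,.148); place(.6515,.1365,.005); clear()
E
```

```text
centred t=6.0 w=0.002 gf=0.0 F [ 0.1  0.2 -0.3] p [0.5047 0.148  0.01  ]
gripped t=8.9 w=0.002 gf=0.0 F [-0.2  0.1  1.2] p [0.5047 0.148  0.01  ]
lifted t=10.3 w=-0.002 gf=0.0 F [-0.3  0.4  0.3] p [0.5043 0.1479 0.1992]
down t=13.3 w=0.000 gf=0.0 F [ 0.5  0.2 -0.8] p [0.6517 0.1365 0.0162]
open t=14.1 w=0.999 gf=0.0 F [ 0.   0.3 -0.1] p [0.6515 0.1365 0.016 ]
```

```bash
python3 - <<'E'
from h import *
for c in("side","top"):
    cl=cloud(c); cv2.imwrite(f"pics/{c}1.png",cl[0][:,:,::-1]) 
    print(c,[([round(float(v),3) for v in o["at"]],round(o["confidence"],2)) for o in manip.look_for(c,"dish_large_center")])
    try: print(measure(cl,[.5047,.148],.033))
    except Exception as e: print(e)
E
```

```text
side [([0.362, 0.025, 0.02], 0.94), ([0.512, 0.147, 0.023], 0.81), ([0.388, 0.135, 0.022], 0.71), ([0.31, 0.239, 0.024], 0.71), ([0.609, -0.308, 0.049], 0.23)]
(array([0.505 , 0.1485, 0.0332]), 0.0322, 200)
top [([0.355, 0.027, 0.029], 0.9)]
(array([0.4351, 0.3504, 0.2471]), 0.0324, 4)
```

View pics/side1.png

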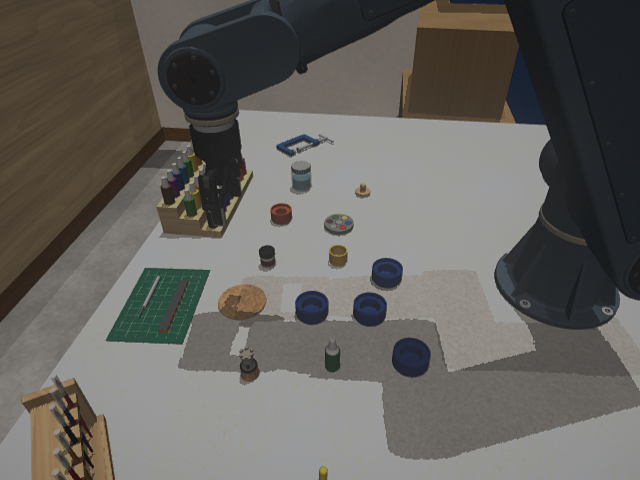

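```bash
python3 - <<'E'
from h import *
print(manip.current_ee_pos(),manip.current_tcp_rot().round(3),manip.current_grip_width())
for c in("side","top"):
    k=manip.get_calibration(c); P=k["R"]@manip.current_ee_pos()+k["t"]; print(c,(k["camera_matrix"]@P/P[2])[:2])
im=cv2.imread("pics/side1.png")[80:320,140:340]; cv2.imwrite("pics/crop1.png",cv2.resize(im,None,fx=2.5,fy=2.5))
p,X,ok=cloud("side")
print(np.array2string(X[190:240:6,200:245:8].round(3)))
E
```

```text
[0.65132484 0.1364312  0.19937696] [[ 1.    -0.    -0.001]
 [-0.    -1.    -0.   ]
 [-0.001  0.    -1.   ]] 1.0013423111270428
side [230.45075682 225.26905358]
top [236.87437837 135.39097728]
[[[ 0.662  0.206  0.317]
  [ 0.651  0.203  0.316]
  [ 0.64   0.198  0.314]
  [ 0.635  0.178  0.301]
  [ 0.654  0.095  0.248]
  [ 0.641  0.091  0.247]]

 [[ 0.664  0.207  0.306]
  [ 0.651  0.207  0.307]
  [ 0.639  0.204  0.307]
  [ 0.785 -0.176  0.052]
  [ 0.656  0.094  0.235]
  [ 0.765 -0.237  0.015]]

 [[ 0.828 -0.124  0.064]
  [ 0.658  0.195  0.288]
  [ 0.64   0.207  0.297]
  [ 0.778 -0.153  0.049]
  [ 0.774 -0.197  0.021]
  [ 0.763 -0.227  0.002]]

 [[ 0.828 -0.118  0.05 ]
  [ 0.653  0.211  0.288]
  [ 0.639  0.212  0.289]
  [ 0.779 -0.149  0.033]
  [ 0.766 -0.17   0.02 ]
  [ 0.755 -0.199  0.002]]

 [[ 0.819 -0.093  0.05 ]
  [ 0.793 -0.082  0.06 ]
  [ 0.651  0.19   0.261]
  [ 0.641  0.181  0.257]
  [ 0.766 -0.165  0.005]
  [ 0.749 -0.175 -0.   ]]

 [[ 0.815 -0.078  0.043]
  [ 0.797 -0.082  0.042]
  [ 0.653  0.189  0.249]
  [ 0.641  0.185  0.247]
  [ 0.761 -0.146 -0.   ]
  [ 0.741 -0.148  0.   ]]

 [[ 0.815 -0.07   0.031]
  [ 0.803 -0.088  0.019]
  [ 0.78  -0.084  0.024]
  [ 0.765 -0.097  0.016]
  [ 0.754 -0.12  -0.   ]
  [ 0.734 -0.124 -0.001]]

 [[ 0.818 -0.07   0.012]
  [ 0.797 -0.069  0.015]
  [ 0.777 -0.07   0.016]
  [ 0.765 -0.091  0.002]
  [ 0.746 -0.095  0.001]
  [ 0.727 -0.099 -0.001]]

 [[ 0.819 -0.065 -0.002]
  [ 0.798 -0.065 -0.   ]
  [ 0.778 -0.067  0.   ]
  [ 0.758 -0.069  0.001]
  [ 0.739 -0.073 -0.001]
  [ 0.72  -0.075 -0.   ]]]
```

View pics/crop1.png

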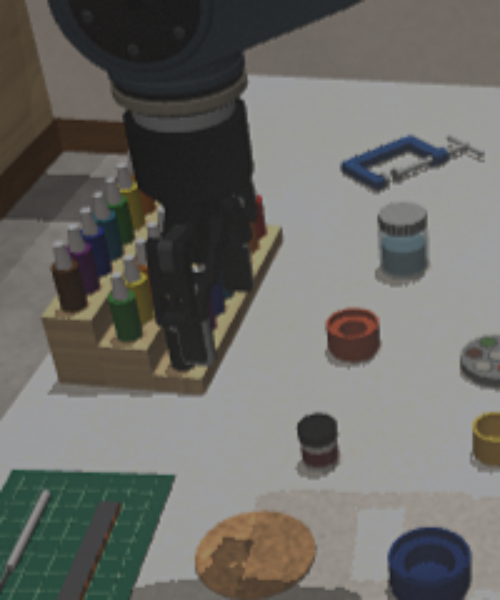

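The open fingertips really stand about 40 mm above the reported TCP, which is why it closed over the dish. I'll measure that offset shut and at the needed widths.

```bash
python3 - <<'E'
from h import *
manip.move_l([.6515,.1365,.13],max_speed=.15)
for w in (1,.78,.63,.5,.2,0):
    manip.set_gripper(w)
    e=manip.current_ee_pos()
    for c in("side","top"):
        p,X,ok=cloud(c)
        m=ok&(abs(X[...,0]-e[0])<.03)&(abs(X[...,1]-e[1])<.07)&(X[...,2]>.05)&(X[...,2]<.4)
        q=X[m]
        if not len(q): print(c,'none');continue
        z0=np.percentile(q[:,2],1); t=q[q[:,2]<z0+.012]
        print(w,round(manip.current_grip_width(),2),c,'tcp',e.round(4),'low',np.sort(q[:,2])[:8:2].round(3),'x',t[:,0].min().round(3),t[:,0].max().round(3),'y',t[:,1].min().round(3),t[:,1].max().round(3),len(q))
    if w in(1,0): cv2.imwrite(f"pics/g{w}.png",cv2.resize(cloud("side")[0][120:320,140:340,::-1],None,fx=2.5,fy=2.5))
E
python3 -c "
import cv2,numpy as np
cv2.imwrite('pics/g.png',cv2.resize(np.hstack([cv2.imread('pics/g1.png'),cv2.imread('pics/g0.png')]),(800,400)))"
```

```text
1 1.0 side tcp [0.652  0.1366 0.1311] low [0.165 0.166 0.166 0.166] x 0.639 0.663 y 0.089 0.195 3442
1 1.0 top tcp [0.652  0.1366 0.1311] low [0.168 0.172 0.173 0.175] x 0.64 0.645 y 0.08 0.093 468
0.78 0.78 side tcp [0.6515 0.1365 0.13  ] low [0.159 0.159 0.159 0.159] x 0.64 0.662 y 0.098 0.185 3676
0.78 0.78 top tcp [0.6515 0.1365 0.13  ] low [0.167 0.169 0.172 0.172] x 0.643 0.652 y 0.089 0.095 420
0.63 0.63 side tcp [0.6515 0.1365 0.13  ] low [0.155 0.155 0.156 0.156] x 0.64 0.663 y 0.103 0.18 3670
0.63 0.63 top tcp [0.6515 0.1365 0.13  ] low [0.2   0.203 0.205 0.207] x 0.636 0.65 y 0.076 0.091 342
0.5 0.5 side tcp [0.6515 0.1365 0.13  ] low [0.152 0.153 0.154 0.154] x 0.64 0.663 y 0.108 0.174 3638
0.5 0.5 top tcp [0.6515 0.1365 0.13  ] low [0.201 0.203 0.207 0.208] x 0.637 0.64 y 0.079 0.089 324
0.2 0.2 side tcp [0.6515 0.1365 0.13  ] low [0.151 0.152 0.152 0.152] x 0.64 0.663 y 0.121 0.16 3489
0.2 0.2 top tcp [0.6515 0.1365 0.13  ] low [0.215 0.22  0.223 0.226] x 0.638 0.64 y 0.079 0.088 251
0 -0.0 side tcp [0.6515 0.1365 0.13  ] low [0.151 0.152 0.153 0.153] x 0.64 0.662 y 0.131 0.152 3328
0 -0.01 top tcp [0.6515 0.1365 0.13  ] low [0.222 0.225 0.229 0.23 ] x 0.638 0.664 y 0.077 0.089 200
```

View pics/g.png

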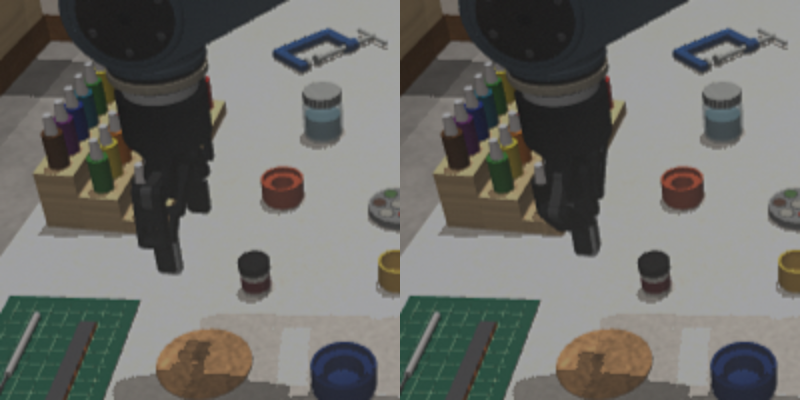

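Shut, the real tips sit about 21.5 mm above the reported TCP, and 35 mm above it when fully open, so the 13 mm swing agrees with the text. The offset is purely vertical: the lateral centre is right. I'll subtract it from the commanded heights.

```bash
python3 - <<'E'
s=open('h.py').read()
s=s.replace("def pick(x,y,h=H,op=1.0,eff=40,zup=.2):","OFF=.0215  # real fingertips stand this much above the reported TCP\ndef pick(x,y,h=H,op=1.0,eff=40,zup=.18):\n    h-=OFF").replace('    """lower foot to height z"""','    """lower foot to height z"""\n    h-=OFF').replace("over=.03,zup=.2","over=.03,zup=.18")
open('h.py','w').write(s)
E
python3 - <<'E'
from h import *
manip.move_l([.6515,.1365,.18],max_speed=.15)
pick(.5047,.148,h=.006)
E
```

```text
centred t=23.2 w=0.762 gf=21.1 F [-1.5 -0.8  3.8] p [ 0.505   0.1481 -0.0149]
gripped t=25.3 w=0.755 gf=43.3 F [-2.8  0.3  6.2] p [ 0.5048  0.148  -0.0151]
lifted t=26.8 w=0.755 gf=44.3 F [ 0.8 -0.5 -1.5] p [0.5043 0.1479 0.1792]
```

```bash
python3 - <<'E'
from h import *
place(.6515,.1365,.005,h=.006); clear(.1); say('clear')
pick(.6346,-.1658,h=.008)
for c in("side","top"):
    cl=cloud(c); print(measure(cl,[.6515,.1365],.033,(.02,.06)))
E
```

```text
down t=29.7 w=0.756 gf=44.3 F [-0.4  0.5 -1.3] p [ 0.6516  0.1365 -0.0093]
open t=30.1 w=1.003 gf=0.0 F [ 0.4 -0.4 -0.5] p [ 0.6516  0.1365 -0.0093]
clear t=31.0 w=0.999 gf=0.0 F [-0.2  0.3 -0.4] p [0.651  0.1364 0.099 ]
centred t=34.8 w=0.626 gf=21.0 F [-1.8  0.8  6.2] p [ 0.6348 -0.1659 -0.013 ]
gripped t=37.1 w=0.620 gf=42.4 F [-1.2  0.5  4.7] p [ 0.6348 -0.1658 -0.0131]
lifted t=38.5 w=0.615 gf=42.0 F [ 0.2 -0.  -0.9] p [ 0.6342 -0.1657  0.179 ]
(array([0.6516, 0.1371, 0.0335]), 0.0376, 191)
(array([0.651 , 0.1358, 0.0329]), 0.0387, 224)
```

The large dish stands at (0.651, 0.1365) with its rim at 37–38 mm, as it should. Placing the middle dish, then picking the small one.

```bash
python3 - <<'E'
from h import *
place(.6515,.1365,.030,h=.008); clear(.13)
for c in("side","top"):
    cl=cloud(c); print(measure(cl,[.6515,.1365],.027,(.045,.08)))
pick(.4711,-.0202,h=.009)
E
```

```text
down t=41.9 w=0.617 gf=42.0 F [-0.2  0.5 -0.6] p [0.6516 0.1365 0.0177]
open t=42.4 w=1.001 gf=0.0 F [ 0.4  0.4 -0.3] p [0.6516 0.1365 0.0176]
(array([0.6516, 0.137 , 0.0272]), 0.0625, 166)
(array([0.6481, 0.1322, 0.0225]), 0.0514, 5)
centred t=47.2 w=0.484 gf=19.8 F [-0.6  0.2  6.2] p [ 0.4712 -0.0202 -0.0122]
gripped t=49.6 w=0.472 gf=39.8 F [-0.7  0.4  5.5] p [ 0.4711 -0.0202 -0.0122]
lifted t=51.0 w=0.477 gf=40.4 F [-0.5 -0.1 -0.1] p [ 0.4707 -0.0201  0.1793]
```

The middle dish's rim is at 62 mm, so it is seated. Placing the small dish, then picking the lid.

```bash
python3 - <<'E'
from h import *
place(.6515,.1365,.055,h=.009); clear(.17)
print(measure(cloud("side"),[.6515,.1365],.021,(.07,.11)))
pick(.436,-.314,h=.014,op=.6,eff=30)
print(measure(cloud("side"),[.6515,.1365],.021,(.07,.11)),measure(cloud("top"),[.6515,.1365],.021,(.07,.11)))
E
```

```text
down t=53.9 w=0.475 gf=40.4 F [ 0.2 -0.8 -1.1] p [0.6517 0.1365 0.0437]
open t=54.4 w=1.001 gf=0.0 F [0.3 0.9 0.1] p [0.6515 0.1365 0.0435]
(array([0.6515, 0.1372, 0.0214]), 0.0873, 131)
centred t=59.8 w=0.183 gf=19.9 F [0.1 1.3 3.8] p [ 0.4361 -0.3141 -0.0072]
gripped t=62.1 w=0.176 gf=29.2 F [-0.6  1.5  2.1] p [ 0.436  -0.314  -0.0074]
lifted t=63.5 w=0.177 gf=29.2 F [ 0.7 -0.5 -0.5] p [ 0.4357 -0.3137  0.1792]
(array([0.6516, 0.1374, 0.0213]), 0.0874, 129) (array([0.6509, 0.1357, 0.0209]), 0.0895, 140)
```

The small dish's rim is at 87 mm, so it is seated. The lid's underside belongs at 81 mm.

```bash
python3 - <<'E'
from h import *
place(.6515,.1365,.081,h=.014,op=.6); clear(.2)
manip.move_ptp([.45,-.3,.25],Rt(0)); say('away')
for c in("side","top"):
    cl=cloud(c); print(measure(cl,[.6515,.1365],.0085,(.1,.13))); cv2.imwrite(f"pics/{c}2.png",cl[0][:,:,::-1])
    for n in ["jar_center","paint_pot_center","dropper_center","miniature_center","palette_center"]:
        print(n,[np.round(o["at"],3).tolist() for o in manip.look_for(c,n)[:1]])
E
```

```text
down t=67.2 w=0.183 gf=29.2 F [ 0.2 -0.7 -0.5] p [0.6517 0.1365 0.0747]
open t=67.6 w=0.600 gf=0.0 F [ 0.5  0.1 -0.8] p [0.6515 0.1365 0.0745]
away t=70.3 w=0.604 gf=0.0 F [ 0.3 -0.2 -0.3] p [ 0.4505 -0.2994  0.2499]
(array([0.651 , 0.1378, 0.0084]), 0.1125, 46)
jar_center [[0.608, -0.311, 0.05]]
paint_pot_center [[0.625, 0.024, 0.032]]
dropper_center [[0.447, 0.281, 0.041]]
miniature_center [[0.588, 0.313, 0.03]]
palette_center [[0.482, -0.144, 0.013]]
(array([0.6503, 0.1352, 0.0079]), 0.1143, 71)
jar_center [[0.61, -0.323, 0.07]]
paint_pot_center [[0.622, 0.014, 0.044]]
dropper_center [[0.445, 0.265, 0.049]]
miniature_center [[0.59, 0.299, 0.032]]
palette_center [[0.488, -0.155, 0.015]]
```

View pics/side2.png

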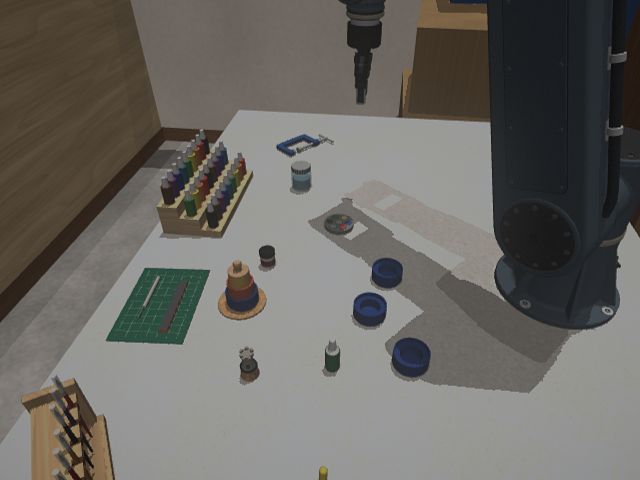

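The stack stands upright on the coaster at (241,290), with the knob top at 112 mm as expected. The bystanders haven't moved, and the gripper is well clear.

```bash
python3 -c "
from bench import manip
print(manip.sign_off())"
```

```text
the job is handed in; nothing more can be done
None
```

The three dishes and the lid are stacked and seated on the coaster, the bystanders are where they were, and the job was handed in at about 70 s; sign-off returned no verdict.

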